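# Load the last raw egg into the egg cooker, cover it and set it to medium

### The job

Take the raw egg out of the wooden egg stand and set it upright, as it stands now, in the one free cup of the egg cooker, pinching it with no more than about 30 newtons and setting it down without a drop or a knock: the shells crack easily. Then put the clear cover squarely on the cooker over the eggs, and only after that turn the cooker's dial to the two-dot mark (medium). Leave the two eggs already in the cooker, and the other kitchen things, as they are.

Things in the scene. Friction and masses are not known exactly. Their poses are not given: they have to be found in the camera images.
- egg: the raw egg to cook, light brown, upright, pointed end down, in one of the wooden stand's four holes. 57 mm tall, widest (44 mm) 31 mm above its tip, about 60 g. Origin at the pointed tip, z up its long axis. Seated, the tip lies 10 mm below the stand's top (or the cup's rim). It cracks if pinched with more than 40 N a pad or knocked with 40 N
- egg_stand: beech egg stand, a fixed square board 108 x 108 mm whose top is 30 mm above the worktop, with four holes 32 mm wide at 26 mm either side of its middle in x and y; three are empty. Origin under its middle, on the worktop; z up
- free_cup (a point): middle of the rim of the empty egg cup in the cooker's tray, 74 mm above the worktop. The cup is a ring 39 mm over its outside, 32 mm inside, rising 14 mm from the tray's floor. x points level from the tray's middle out through this cup (36 mm from the middle), z up; the other two cups lie 120 degrees round the tray
- tray_egg_1: egg like the first, already standing in a cup of the cooker. Origin at its lower, pointed tip, z up; its top reaches 121 mm above the worktop
- tray_egg_2: the other egg already standing in a cup of the cooker; origin and axes as tray_egg_1
- cover: clear plastic dome cover of the cooker, standing rim down on the worktop: 138 mm across at the rim (132 mm inside), 87 mm tall, with a black round knob on top, 27 mm across at its widest (97 to 106 mm above the rim), top at 110 mm; about 160 g. Origin in the middle of its rim plane, z up through the knob
- cover_seat (a point): middle of the flat white shoulder round the top of the cooker, 52 mm above the worktop, on which the cover's rim comes to lie; a tapered steel edge inside it (127 mm across at the bottom, 121 mm at the top, 6 mm high) centres the cover. x points from the dial towards the back of the cooker, z up
- dial (a joint): angle of the cooker's dial in rad, growing clockwise as seen by someone facing the dial. It clicks into four notches: 0 = off (small ring mark), 0.65 = one dot (soft), 1.30 = two dots (medium), 1.95 = three dots (hard). It starts in one of the first two
- dial_grip (a point): on the dial's axis, at the top of its grip bar, on the cooker's sloping front panel. z points out along the axis, 30 degrees from vertical towards the robot; x points along the bar to its pointer end and turns with the dial. The bar is 35 mm long (x), 11 mm wide (y), 17 mm proud of a disc 38 mm across; the panel lies 23.5 mm below this point
- salt_shaker: glass and steel salt shaker, 44 mm wide, 90 mm tall, standing behind; leave it. Origin under it
- tomato: tomato, 62 mm, on the worktop behind the cooker; leave it. Origin under it
- lemon: lemon, 83 x 58 mm, on the worktop behind the cooker; leave it. Origin under it
- tray: the cooker's round grey plastic egg tray, 115 mm across, fixed on the cooker; its floor is 60 mm above the worktop. Origin in the middle of its underside; x points to the free cup
- cooker: the egg cooker, fixed: a round white base 148 mm across and 52 mm tall with a wedge-shaped control housing in front that reaches 141 mm from its middle. Origin under the middle of the round base; x points from the dial to the back, z up
There are look-alikes about, which are no part of the job. What is shaped like the egg but black or purple is not meant.

How it is judged (in metres and radians):
On the way, in this order (a step that is already met when the one before it is completed fails the run):
1. the egg stands upright in the free cup and has been let go (horizontal distance between egg and free_cup below 0.006 m and z of egg in the frame of free_cup between -0.0145 and -0.006 m and angle between egg's own z axis and vertical below 0.25 rad and contact force between the fingers and egg below 0.05 N), for 0.2 s.
2. the cover lies squarely on the cooker and has been let go (horizontal distance between egg and free_cup below 0.006 m and z of egg in the frame of free_cup between -0.0145 and -0.006 m and angle between egg's own z axis and vertical below 0.25 rad and horizontal distance between cover and cover_seat below 0.005 m and z of cover in the frame of cover_seat between -0.003 and 0.003 m and angle between cover's own z axis and vertical below 0.05 rad and contact force between the fingers and cover below 0.05 N), for 0.2 s.
3. the dial is turned to the two-dot mark (value of joint dial between 1.16 and 1.44 rad and horizontal distance between cover and cover_seat below 0.005 m and z of cover in the frame of cover_seat between -0.003 and 0.003 m and angle between cover's own z axis and vertical below 0.05 rad), for 0.2 s.
At the end, for the whole second after the job is handed in: the egg stands in the cup that was free (within 6 mm, 14 degrees of upright), the other eggs within 6 mm of where they stood, the cover on its shoulder (within 5 mm of centre, 3 mm in height, 3 degrees), the dial in the two-dot notch (1.16 to 1.44 rad), all at rest (all of step 3 and horizontal distance between egg and free_cup below 0.006 m and z of egg in the frame of free_cup between -0.0145 and -0.006 m and angle between egg's own z axis and vertical below 0.25 rad and velocity of joint dial between -0.1 and 0.1 rad/s and linear speed of each of egg, cover below 0.02 m/s and distance of each of tray_egg_1, tray_egg_2 from where it was at the start of the episode below 0.006 m); the robot touches nothing.
It fails at once if an egg is pinched too hard (both finger pads together over 80 N) (contact force between the fingers and egg above 80 N or contact force between the fingers and tray_egg_1 above 80 N or contact force between the fingers and tray_egg_2 above 80 N).
It fails at once if the egg is dropped (let go and falling faster than 0.3 m/s, about 5 mm) or knocked (over 40 N against the stand, the cooker or another egg) (contact force between egg and egg_stand above 40 N or contact force between egg and tray above 40 N or contact force between egg and cooker above 40 N or contact force between egg and tray_egg_1 above 40 N or contact force between egg and tray_egg_2 above 40 N or (contact force between the fingers and egg below 0.05 N and linear speed of egg above 0.3 m/s)).
It fails at once if the cover strikes or presses an egg (over 10 N) (contact force between cover and egg above 10 N or contact force between cover and tray_egg_1 above 10 N or contact force between cover and tray_egg_2 above 10 N).
It fails at once if an egg that already stood in the cooker is shifted by more than 6 mm (distance of any of tray_egg_1, tray_egg_2 from where it was at the start of the episode above 0.006 m).
It fails at once if a bystander is shifted by more than 30 mm (distance of any of salt_shaker, tomato, lemon from where it was at the start of the episode above 0.03 m).
It also fails if it takes over 67 s, if anything falls off the work surface, if the arm or the gripper's body presses on something with over 40 N, if the wrist force passes 120 N, or if a joint passes its speed limit or range.

### The arm

A 6-joint arm with a two-finger parallel gripper is mounted at the origin on a cart in front of the work surface, level with it; the furniture and walls round the work are solid. World frame = base frame: x ahead of the robot, y to its left, z up, the work surface at z = 0. Lengths are in mm, angles in degrees, forces in N, time in s.
With the tool pointing down it reaches from about 350 to 925 mm from the base axis. Payload 6.4 kg.
Tool frame: the origin (TCP) lies at the centre of the arm's flange, where the gripper is bolted on; the fingertips stand 199 mm ahead of it and the grasp point (between the pads) lies 180 mm ahead of it; z points along the fingers, y is the line along which they close (so a half turn about z gives the same grasp; the last joint's range is limited). The gripper opens to 94 mm and grips with 3 to 60 N. Pads are 16 mm wide; open, the fingers measure 119 mm over their backs; the gripper's body (75 mm by 177 mm) begins 78 mm behind the grasp point.
Start: joints at [56.373, 14.043, 89.255, -0, 76.702, -9.975], TCP at [260.763, 595.414, 404.655] pointing down, gripper open.
Joint ranges: [-179.41, 179.41], [-58.25, 129.5], [7.25, 145.43], [-54.29, 234.29], [11.92, 165.04], [-157.13, 157.13]. Speed limits (degrees/s): [147.25, 147.25, 180, 180, 180, 180].

### API

Orientations are given as a 3x3 rotation matrix whose columns are the frame's x, y, z axes.
In Python, from plant import status, viewer, job gives the robot as it stands.
- The arm moves only by the shell command python3 -m inch 'ROWS' [FORCE]. ROWS is JSON, one flat list of numbers, 7 for each row, row after row: the shift along the tool's x, y, z each as a share of 0.1 m, from -1 to 1, then the turn, a rotation vector about the tool's x, y, z each as a share of 2 rad, from -1 to 1, then the closure, from -1 (fully open) to 1 (shut). In form: [x, y, z, wx, wy, wz, gripper, x, y, z, wx, wy, wz, gripper, ...]. A call has exactly 8 rows; each row is the pose to reach, as a shift and turn from the pose commanded when the call began, along the tool's axes at that moment; what a row does not reach only later rows make up. A row lasts 1/12 s, in which the tool goes at most 41.7 mm and 7.16 degrees, less where a joint would pass 70% of its speed; a pose out of reach is approached as far as the arm can. A call with a number of a shift or a turn outside -1 to 1 is refused whole. A call with a gripper value outside its range is refused whole. The fingers move at their own pace and stop on an object; FORCE is the grip in N (left out, the last holds). Time passes only in rows, so rows that repeat a pose let the fingers close, or fill a call up. It gives the time, the measured TCP pose, the force, the opening and the grip force at its end, in the units of the state.
- status.sense(): the state, without advancing time (a new reading comes with each control period).
- viewer.grab_frame(name): name is "side" or "top"; returns the picture (480x640x3 uint8, blue, green, red); there is no depth.
- viewer.calibration(name): a dict with "vfov" (degrees; the focal length in pixels is half the picture's height over the tangent of half this angle, whatever the lens; pixels are square), "cx", "cy" (the principal point, pixels), "rvec" (rotation vector, rad) and "tvec" (3), from world to camera coordinates, as OpenCV has them. Camera axes: x right, y down, z forward; pixel columns grow to the right and rows downward; lengths in mm; the calibration is good to about 2 mm. A picture is of the moment at which its call begins. calibration takes no time and is no camera call.
- job.job_done(): hands the job in; it is judged then, once.
The state is a dict: "time": time; "joints": joint angles; "joint_vel": joint speeds; "joint_efforts": joint torques, N m; "eef_pos": TCP position; "ee_rot": TCP orientation; "contact_force": force on the tool from outside, world axes, zero at the start; "wrist_torque": the same for the moment, N m; "opening": finger opening in mm; "grasp_force": force on a finger pad.
Only numpy, scipy, OpenCV 4.12 (cv2) and the standard library are available. Lean on these libraries where they do the work, as an engineer would, in place of code of your own. Each camera call takes 0.05 s, during which the arm holds its last target. There are 200 camera calls.

## Working session

There is one attempt and no reset: what is moved stays moved. The work goes in short steps, Python scripts to look and compute and a shell command to move; the robot and the scene stay as the last step left them, time stands still between calls to the robot, and variables do not carry over. Pictures are saved under pics/ and viewed, at most 10 in all, crops included, and the job is handed in when it is done.

```bash
ls; mkdir -p pics; python3 - <<'E'
from plant import status, viewer
import cv2
print(status.sense())
for n in("side","top"):
    f=viewer.grab_frame(n);cv2.imwrite(f"pics/{n}0.png",f);print(n,viewer.calibration(n))
E
```

```text
pics
{'time': 0.0, 'joints': array([ 5.63740909e+01,  1.40839553e+01,  8.93247726e+01, -7.03702348e-05,
        7.67017997e+01, -9.97479645e+00]), 'joint_vel': array([-0.02939474,  0.0381252 , -0.02464309, -0.06421156, -0.10204345,
        0.00028789]), 'joint_efforts': array([-4.43565432e-05, -4.15859306e+01, -3.14588857e+01,  6.84530265e-02,
        3.35644023e-02, -1.70724429e-04]), 'eef_pos': array([260.62134564, 595.2161088 , 403.54812671]), 'ee_rot': array([[-9.16005156e-01,  4.01165072e-01, -1.06726225e-03],
       [ 4.01166354e-01,  9.16003807e-01, -1.60694238e-03],
       [ 3.32967130e-04, -1.90011722e-03, -9.99998139e-01]]), 'contact_force': array([ 0.3991231 ,  0.53851345, -0.32231791]), 'wrist_torque': array([ 0.02167526,  0.03994007, -0.01123248]), 'grasp_force': 0.0, 'opening': 94.12472269089923}
side {'vfov': 54.547641134910236, 'cx': 317.634022212748, 'cy': 237.02308915079666, 'rvec': array([ 2.12115555, -0.73034281,  0.35090521]), 'tvec': array([-489.31852824,  330.37145294,  612.60150668])}
top {'vfov': 47.36361727178723, 'cx': 321.89450887600833, 'cy': 240.14708837192188, 'rvec': array([ 2.21551159, -1.93700953,  0.25672482]), 'tvec': array([-56.09774332, 646.50260189, 811.47167917])}
```

View pics/side0.png

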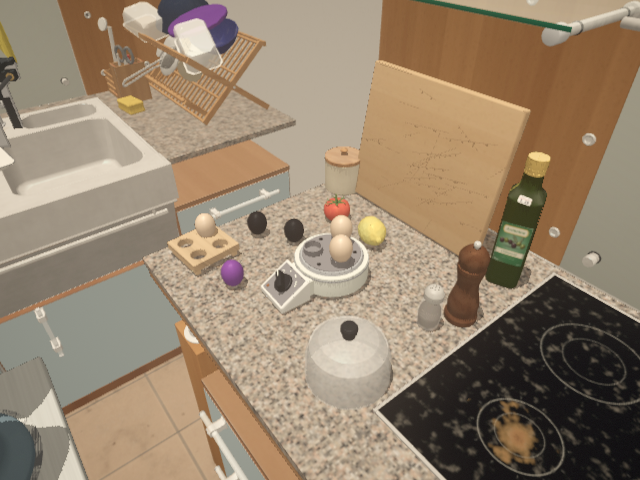

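View pics/top0.png

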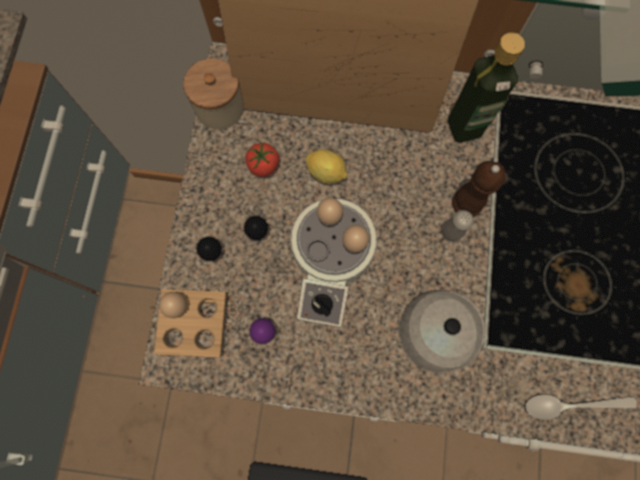

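The stand holds one light brown egg, at side (205,225) and top (173,303). The look-alikes are black at side (257,223) and (293,230), and purple at (232,272). The cooker is at top (333,240) with its free cup near (318,251), and the dial is at (322,304). The cover is at top (442,330), with its knob at (452,326). I'll confirm these in enlarged crops.

```bash
python3 - <<'E'
import cv2
t=cv2.imread('pics/top0.png');s=cv2.imread('pics/side0.png')
def crop(im,x,y,w,h,k,name):
    c=cv2.resize(im[y:y+h,x:x+w],None,fx=k,fy=k,interpolation=cv2.INTER_CUBIC)
    for i in range(0,w,20):
        cv2.putText(c,str(x+i),(int(i*k),10),0,.35,(0,0,255));cv2.line(c,(int(i*k),12),(int(i*k),18),(0,0,255))
    for i in range(0,h,20):
        cv2.putText(c,str(y+i),(0,int(i*k)+4),0,.35,(255,0,0));cv2.line(c,(22,int(i*k)),(28,int(i*k)),(255,0,0))
    cv2.imwrite(name,c)
crop(t,150,190,240,180,3.33,'pics/topA.png')
crop(s,160,190,220,160,3.6,'pics/sideA.png')
E
```

```text
(no output)
```

View pics/topA.png

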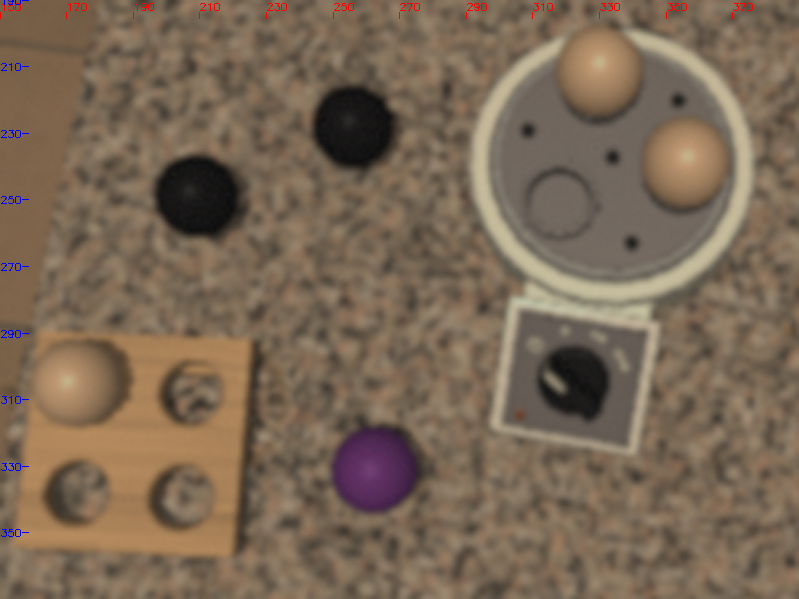

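View pics/sideA.png

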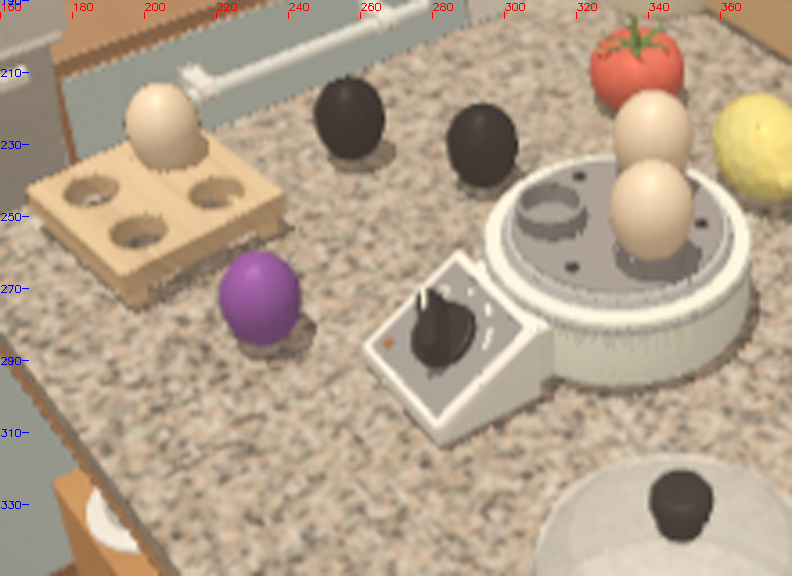

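The crops confirm the only light brown egg outside the cooker is at stand hole top (174,305) / side (205,225). The free cup is at top (318,251) / side (313,245), and the dial pointer is at the small-ring (off) mark. Next I'll triangulate.

```bash
cat >g.py <<'E'
import numpy as np,cv2
from plant import viewer
from scipy.optimize import least_squares
C={n:viewer.calibration(n) for n in("side","top")}
def proj(n,P):
    c=C[n];f=240/np.tan(np.radians(c['vfov']/2))
    K=np.array([[f,0,c['cx']],[0,f,c['cy']],[0,0,1.]])
    return cv2.projectPoints(np.array(P,float).reshape(-1,1,3),c['rvec'],c['tvec'],K,None)[0].reshape(-1,2)
def tri(t,s):
    r=least_squares(lambda p:np.r_[proj('top',p)[0]-t,proj('side',p)[0]-s],[500,100,30.])
    return r.x,np.round(r.fun,1)
T=lambda u,v:np.array([150+u/3.33,190+v/3.33])
S=lambda u,v:np.array([160+u/3.6,190+v/3.6])
E
python3 - <<'E'
from g import *
np.set_printoptions(precision=1,suppress=True)
d={'egg':(T(81,381),S(163,125)),'h1':(T(192,393),S(217,193)),'h2':(T(77,492),S(91,191)),'h3':(T(182,497),S(138,232)),
'cTR':(T(253,340),S(285,200)),'cBR':(T(235,555),S(125,279)),'cBL':(T(15,546),S(28,192)),
'cup':(T(560,204),S(551,197)),'e_back':(T(600,72),S(653,133)),'e_front':(T(686,163),S(652,211)),
'panBL':(T(493,429),S(364,346)),'panTL':(T(514,299),S(460,252)),'panBR':(T(633,452),S(438,424)),'panTR':(T(657,323),S(540,326)),
'mark_off':(T(535,345),S(445,294)),'mark_3':(T(621,358),S(487,340)),'barpointer':(T(548,372),S(422,293)),'led':(T(519,414),S(388,343))}
for k,(t,s) in d.items(): print(k,t,s,*tri(t,s))
# knob blobs
for n,f,box in(('top','pics/top0.png',(435,310,35,35)),('side','pics/side0.png',(335,315,30,32))):
    x,y,w,h=box;g=cv2.cvtColor(cv2.imread(f),6)[y:y+h,x:x+w];m=(g<70).astype(np.uint8)
    nn,l,st,ce=cv2.connectedComponentsWithStats(m);i=1+np.argmax(st[1:,4]);print(n,ce[i]+[x,y],st[i])
t=cv2.imread('pics/top0.png');s=cv2.imread('pics/side0.png')
c=np.zeros((600,800,3),np.uint8)
c[:,:400]=cv2.resize(t[280:385,390:495][:, :70*1+35],(400,400),interpolation=2)[np.r_[0:400,[0]*200]]
c[:400,400:]=cv2.resize(s[312:412,300:400],(400,400),interpolation=2)
c[400:,:400]=cv2.resize(t[280:325,295:350],(400,200),interpolation=2) if 0 else 0
a=cv2.resize(t[275:330,295:350],(200,200),interpolation=2);b=cv2.resize(s[255:315,258:318],(200,200),interpolation=2)
c[400:,:200]=a;c[400:,400:600]=b
cv2.imwrite('pics/cov.png',c)
E
```

```text
egg [174.3 304.4] [205.3 224.7] [515.7 257.3  51.4] [-0.   0.1  0.1 -0. ]
h1 [207.7 308. ] [220.3 243.6] [520.  206.7  28.9] [ 0.1 -0.2 -0.3  0.1]
h2 [173.1 337.7] [185.3 243.1] [463.5 254.4  28.7] [ 0. -0. -0.  0.]
h3 [204.7 339.2] [198.3 254.4] [468.  202.2  29. ] [ 0. -0. -0.  0.]
cTR [226.  292.1] [239.2 245.6] [551.1 182.1  23.8] [ 0.  -0.  -0.1  0. ]
cBR [220.6 356.7] [194.7 267.5] [444.1 171.1  27.8] [ 0.1 -0.2 -0.3  0.1]
cBL [154.5 354. ] [167.8 243.3] [434.1 280.   26.4] [ 0.2 -0.3 -0.5  0.1]
cup [318.2 251.3] [313.1 244.7] [631.9  33.7  77.3] [ 0.6 -0.9 -1.2  0.3]
e_back [330.2 211.6] [341.4 226.9] [694.7  22.9  97.5] [ 0.3 -0.4 -0.6  0.2]
e_front [356.  238.9] [341.1 248.6] [655.4 -24.1  93. ] [ 0.1 -0.2 -0.2  0.1]
panBL [298.  318.8] [261.1 286.1] [523.7  54.1  17.6] [ 0.1 -0.2 -0.3  0.1]
panTL [304.4 279.8] [287.8 260. ] [585.4  51.2  52.3] [ 0.2 -0.3 -0.4  0.1]
panBR [340.1 325.7] [281.7 307.8] [521.8 -18.   18.4] [ 0.2 -0.4 -0.5  0.1]
panTR [347.3 287. ] [310.  280.6] [583.5 -21.3  51.9] [ 0.4 -0.6 -0.8  0.2]
mark_off [310.7 293.6] [283.6 271.7] [565.6  37.9  42.4] [ 0.3 -0.4 -0.5  0.1]
mark_3 [336.5 297.5] [295.3 284.4] [563.8  -5.2  42.5] [-0.1  0.2  0.2 -0.1]
barpointer [314.6 301.7] [277.2 271.4] [549.3  29.8  58.3] [-0.3  0.4  0.5 -0.1]
led [305.9 314.3] [267.8 285.3] [531.9  42.   24. ] [ 0.1 -0.1 -0.1  0. ]
top [451.9 325.9] [  9   8  17  16 205]
side [349.5 334.4] [ 7 12 16 13 94]
```

View pics/cov.png

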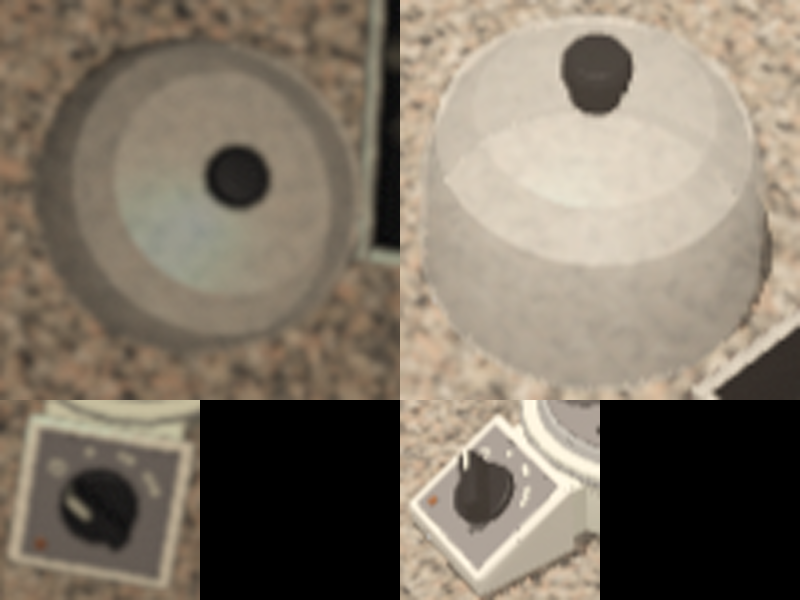

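Readings check out: egg widest z 51 (expected 51), holes about 29 (30), tray eggs and cup about 36 mm from their common middle (660.7, 10.8). The pointer end matches the off notch. The cover knob is at top (452,326) / side (349,329). Now I'll fit the cover and the cooker shoulder, and write a delta helper.

```bash
cat >>g.py <<'E'
from plant import status
from scipy.spatial.transform import Rotation as Ro
def down(yaw): # yaw of tool x, deg
    a=np.radians(yaw);x=np.array([np.cos(a),np.sin(a),0]);z=np.array([0,0,-1.]);return np.c_[x,np.cross(z,x),z]
def delta(p,R=None):
    s=status.sense();A=np.array(s['ee_rot'])
    sh=A.T@(np.array(p)-s['eef_pos'])/100
    w=np.zeros(3) if R is None else Ro.from_matrix(A.T@R).as_rotvec()/2
    print('t',round(s['time'],2),'pos',np.round(s['eef_pos'],1),'shift',np.round(sh,3),'turn',np.round(w,3),'F',np.round(s['contact_force'],1),'op',round(s['opening'],1),'gf',round(s['grasp_force'],1),'j',np.round(s['joints'],0))
E
python3 - <<'E'
from g import *
np.set_printoptions(precision=1,suppress=True)
for v in (328.5,329.5): print('knob',*tri(np.array([451.9,325.9]),np.array([349.3,v])))
th=np.linspace(0,2*np.pi,181)
def ring(n,x,y,z,r): return proj(n,np.c_[x+r*np.cos(th),y+r*np.sin(th),0*th+z])
# cooker shoulder outer edge (r74,z52): extreme readings
def ext(q): return np.r_[q[:,0].min(),q[:,0].max(),q[:,1].min(),q[:,1].max()]
ot=np.r_[150+471/3.33,150+753/3.33,190+27/3.33,190+308/3.33]
os_=np.r_[160+485/3.6,160+750/3.6,190+157/3.6]
for z in (None,52):
    f=lambda p:np.r_[ext(ring('top',p[0],p[1],p[2] if z is None else z,74))-ot,ext(ring('side',p[0],p[1],p[2] if z is None else z,74))[:3]-os_]
    r=least_squares(f,[660,10,52.]);print('cooker',r.x,r.fun)
k=tri(np.array([451.9,325.9]),np.array([349.3,329]))[0]
print('cover rim ext top',ext(ring('top',k[0],k[1],0,69)),'seen l399 b372','side',ext(ring('side',k[0],k[1],0,69)),'seen l306 r392.5 b409')
print('marks');[print(n,tri(T(*a),S(*b))[0]) for n,a,b in(('1dot',(565,330),(471,293)),('2dot',(598,335),(487,308)))]
delta([515.6,258,404],down(141))
E
```

```text
knob [ 535.1 -186.2  102.5] [ 0.1 -0.1 -0.1  0. ]
knob [ 535.2 -186.5  100.6] [-0.  0.  0. -0.]
cooker [662.2  11.8  46.5] [-1.   1.1 -0.1 -0.5 -1.3  0.8  0.6]
cooker [660.7  11.   52. ] [-0.8  1.8 -0.3 -0.2 -1.8  0.7 -1.1]
cover rim ext top [397.8 478.1 292.1 373.1] seen l399 b372 side [304.6 390.2 338.3 409.9] seen l306 r392.5 b409
marks
1dot [573.7  24.1  48.5]
2dot [572.8   7.6  50.3]
t 0.1 pos [260.7 595.2 403.7] shift [-3.7 -2.1 -0. ] turn [-0.  -0.   0.1] F [-0.   0.1 -0.1] op 94.1 gf 0.0 j [ 56.  14.  89.  -0.  77. -10.]
```

```bash
for i in 1 2 3; do python3 -m inch '[-0.12,-0.07,0,0,0,0,-1, -0.24,-0.14,0,0,0,0,-1, -0.36,-0.2,0,0,0,0,-1, -0.48,-0.27,0,0,0,0,-1, -0.6,-0.34,0,0,0,0,-1, -0.72,-0.4,0,0,0,0,-1, -0.84,-0.47,0,0,0,0,-1, -0.92,-0.52,0,0,0,0,-1]' 20 | tail -c 400; done
python3 - <<'E'
from g import *
delta([515.6,258,404],down(141))
E
```

```text
time: 0.77
eef_pos: [325.4, 509.4, 404.8]
ee_rot: [[-0.916, 0.402, 0.0], [0.402, 0.916, -0.0], [-0.0, 0.0, -1.0]]
contact_force: [0.9, 0.5, -0.2]
opening: 93.8
grasp_force: 0.0
time: 1.43
eef_pos: [388.6, 425.0, 404.6]
ee_rot: [[-0.916, 0.402, 0.0], [0.402, 0.916, -0.0], [-0.0, -0.0, -1.0]]
contact_force: [0.7, -0.2, 1.7]
opening: 94.0
grasp_force: 0.0
time: 2.1
eef_pos: [452.0, 340.5, 404.6]
ee_rot: [[-0.916, 0.402, 0.0], [0.402, 0.916, -0.0], [-0.0, -0.0, -1.0]]
contact_force: [-0.4, 0.7, -0.8]
opening: 93.9
grasp_force: 0.0
t 2.1 pos [452.  340.5 404.6] shift [-0.913 -0.5    0.007] turn [-0.     0.     0.134] F [-0.4  0.7 -0.8] op 93.9 gf 0.0 j [ 26.   3. 102.  -0.  75. -41.]
```

```bash
python3 -m inch '[-0.12,-0.07,0,0,0,0.02,-1, -0.24,-0.13,0,0,0,0.04,-1, -0.36,-0.2,0,0,0,0.06,-1, -0.48,-0.26,0,0,0,0.08,-1, -0.6,-0.33,0,0,0,0.1,-1, -0.72,-0.4,0,0,0,0.12,-1, -0.84,-0.46,0,0,0,0.134,-1, -0.913,-0.5,0,0,0,0.134,-1]' >/dev/null
python3 -m inch '[0,0,0.12,0,0,0,-1, 0,0,0.24,0,0,0,-1, 0,0,0.36,0,0,0,-1, 0,0,0.5,0,0,0,-1, 0,0,0.64,0,0,0,-1, 0,0,0.76,0,0,0,-1, 0,0,0.88,0,0,0,-1, 0,0,1,0,0,0,-1]' >/dev/null
python3 - <<'E'
from g import *
delta([515.6,258,234],down(141))
f=viewer.grab_frame('top');s=viewer.grab_frame('side')
c=np.hstack([cv2.resize(f[250:400,130:280],(400,400),interpolation=2),cv2.resize(s[130:280,140:290],(400,400),interpolation=2)]);cv2.imwrite('pics/ov.png',c)
E
```

```text
t 3.43 pos [514.1 259.6 303. ] shift [-0.022 -0.003  0.69 ] turn [-0. -0.  0.] F [ 0.5  1.1 -0.3] op 94.1 gf 0.0 j [ 16.  11. 104.   0.  65. -36.]
```

View pics/ov.png

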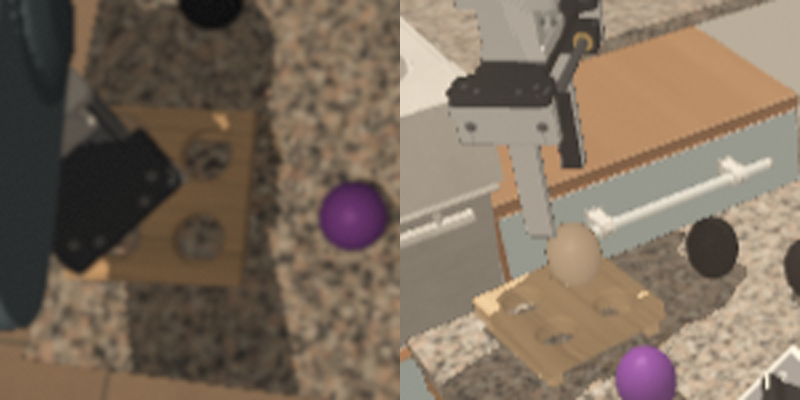

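The fingers straddle the egg from above: tips in the side crop at (540,235) and (572,165), egg top at (574,225). I'll check the tip projections before descending.

```bash
python3 - <<'E'
from g import *
y=down(141)[:,1]
for s in(-1,1):
    for d in (47,59):
        q=np.array([514.1,259.6,104])+s*d*y; print(s,d,np.round(q),(proj('side',q)[0]-[140,130])*2.667+[400,0])
E
```

```text
-1 47 [485. 223. 104.] [546.67841113 231.39685818]
-1 59 [477. 214. 104.] [542.91134102 240.67598416]
1 47 [544. 296. 104.] [573.69699286 164.84412188]
1 59 [551. 305. 104.] [576.85786386 157.05819823]
```

```bash
python3 -m inch '[-0.02,0,0.1,0,0,0,-1, -0.02,0,0.22,0,0,0,-1, -0.02,0,0.34,0,0,0,-1, -0.02,0,0.46,0,0,0,-1, -0.02,0,0.56,0,0,0,-1, -0.02,0,0.63,0,0,0,-1, -0.02,0,0.67,0,0,0,-1, -0.02,0,0.69,0,0,0,-1]' 18
python3 -m inch '[0,0,0,0,0,0,-0.8, 0,0,0,0,0,0,-0.6, 0,0,0,0,0,0,-0.4, 0,0,0,0,0,0,-0.2, 0,0,0,0,0,0,0, 0,0,0,0,0,0,0.1, 0,0,0,0,0,0,0.2, 0,0,0,0,0,0,0.3]' 18
python3 -c "
from g import *
delta([515.6,258,234],down(141))"
```

```text
time: 4.2
eef_pos: [516.0, 258.1, 234.8]
ee_rot: [[-0.777, 0.629, -0.001], [0.629, 0.777, -0.0], [0.001, -0.001, -1.0]]
contact_force: [1.2, -1.1, 0.7]
opening: 93.9
grasp_force: 0.0
time: 4.87
eef_pos: [516.3, 258.2, 235.9]
ee_rot: [[-0.777, 0.63, 0.001], [0.63, 0.777, 0.001], [-0.0, 0.001, -1.0]]
contact_force: [3.3, 3.7, 2.6]
opening: 44.1
grasp_force: 2.5
t 4.87 pos [516.3 258.2 235.9] shift [ 0.004 -0.006  0.019] turn [ 0.001  0.    -0.   ] F [3.3 3.7 2.6] op 44.1 gf 2.5 j [ 15.  17. 106.   0.  58. -36.]
```

```bash
python3 -m inch '[0,0,0,0,0,0,0.4, 0,0,0,0,0,0,0.5, 0,0,0,0,0,0,0.6, 0,0,0,0,0,0,0.7, 0,0,0,0,0,0,0.8, 0,0,0,0,0,0,0.9, 0,0,0,0,0,0,1, 0,0,0,0,0,0,1]' 18
```

```text
time: 5.53
eef_pos: [516.4, 258.3, 236.0]
ee_rot: [[-0.777, 0.629, 0.001], [0.629, 0.777, 0.001], [-0.001, 0.001, -1.0]]
contact_force: [2.1, 2.8, 1.8]
opening: 42.8
grasp_force: 18.0
```

```bash
python3 -m inch '[0,0,-0.03,0,0,0,1, 0,0,-0.1,0,0,0,1, 0,0,-0.22,0,0,0,1, 0,0,-0.38,0,0,0,1, 0,0,-0.56,0,0,0,1, 0,0,-0.74,0,0,0,1, 0,0,-0.9,0,0,0,1, 0,0,-1,0,0,0,1]' 18
python3 -c "
from g import *
delta([632.8,33.6,336],down(141))"
```

```text
time: 6.2
eef_pos: [516.2, 258.0, 338.3]
ee_rot: [[-0.777, 0.629, 0.002], [0.629, 0.777, 0.0], [-0.002, 0.001, -1.0]]
contact_force: [0.0, 0.5, -0.3]
opening: 42.9
grasp_force: 18.0
t 6.2 pos [516.2 258.  338.3] shift [-2.318 -1.01   0.026] turn [ 0.001  0.001 -0.   ] F [ 0.   0.5 -0.3] op 42.9 gf 18.0 j [ 15.   8. 103.  -0.  68. -36.]
```

```bash

python3 -m inch '[-0.04,-0.02,0,0,0,0,1, -0.11,-0.05,0,0,0,0,1, -0.21,-0.09,0,0,0,0,1, -0.32,-0.14,0,0,0,0,1, -0.43,-0.19,0,0,0,0,1, -0.55,-0.24,0,0,0,0,1, -0.66,-0.29,0,0,0,0,1, -0.77,-0.34,0,0,0,0,1]' 18 >/dev/null
python3 -m inch '[-0.1,-0.04,0,0,0,0,1, -0.2,-0.08,0,0,0,0,1, -0.3,-0.13,0,0,0,0,1, -0.4,-0.17,0,0,0,0,1, -0.5,-0.21,0,0,0,0,1, -0.6,-0.25,0,0,0,0,1, -0.69,-0.29,0,0,0,0,1, -0.77,-0.34,0,0,0,0,1]' 18 >/dev/null
python3 -m inch '[-0.11,-0.05,0,0,0,0,1, -0.22,-0.09,0,0,0,0,1, -0.33,-0.14,0,0,0,0,1, -0.44,-0.19,0,0,0,0,1, -0.55,-0.23,0,0,0,0,1, -0.65,-0.28,0,0,0,0,1, -0.73,-0.32,0,0,0,0,1, -0.775,-0.335,0,0,0,0,1]' 18
python3 - <<'E'
from g import *
delta([632.8,33.6,280],down(141))
f=viewer.grab_frame('top');s=viewer.grab_frame('side')
c=np.hstack([cv2.resize(f[180:320,260:400],(400,400),interpolation=2),cv2.resize(s[150:290,260:400],(400,400),interpolation=2)]);cv2.imwrite('pics/cup.png',c)
for z in (64,74,124): print(z,(proj('side',[632.8,33.6,z])[0]-[260,150])*2.857+[400,0])
E
```

```text
time: 8.2
eef_pos: [632.7, 32.2, 335.6]
ee_rot: [[-0.776, 0.63, 0.0], [0.63, 0.776, -0.0], [-0.0, -0.0, -1.0]]
contact_force: [1.1, -0.8, -0.7]
opening: 43.2
grasp_force: 18.0
t 8.2 pos [632.7  32.2 335.6] shift [0.008 0.012 0.556] turn [-0.     0.    -0.001] F [ 1.1 -0.8 -0.7] op 43.2 gf 18.0 j [ -7.  16.  95.  -0.  70. -58.]
64 [549.71379589 286.53240986]
74 [549.483694  274.9554988]
124 [548.28490231 214.64176321]
```

View pics/cup.png

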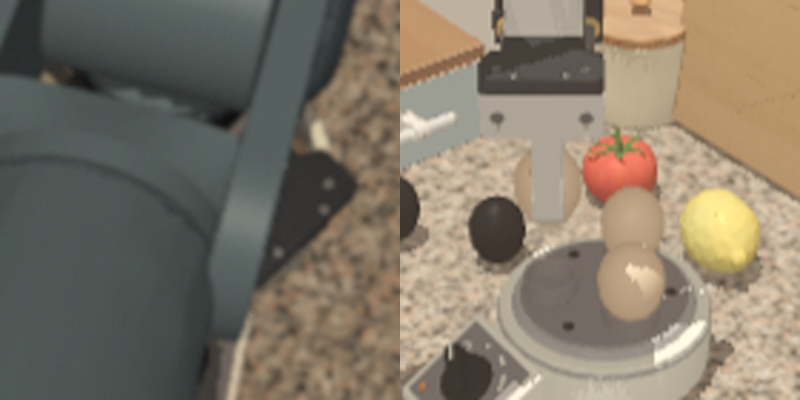

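The egg hangs above the free cup: egg at (546,190), cup at (549,275), and the projection expects 549. I'll lower it gently.

```bash

python3 -m inch '[0,0.01,0.05,0,0,0,1, 0,0.01,0.13,0,0,0,1, 0,0.01,0.22,0,0,0,1, 0,0.01,0.31,0,0,0,1, 0,0.01,0.39,0,0,0,1, 0,0.01,0.45,0,0,0,1, 0,0.01,0.49,0,0,0,1, 0,0.01,0.51,0,0,0,1]' 18 >/dev/null
python3 - <<'E'
from g import *
delta([632.8,33.6,280],down(141))
s=viewer.grab_frame('side')
c=cv2.resize(s[200:290,280:370],(600,600),interpolation=2);cv2.imwrite('pics/low.png',c)
E
```

```text
t 8.97 pos [632.6  34.4 283.6] shift [-0.007 -0.005  0.036] turn [-0.    -0.001 -0.   ] F [ 0.3  0.5 -0.3] op 42.9 gf 18.0 j [ -7.  19.  96.   0.  65. -58.]
```

View pics/low.png

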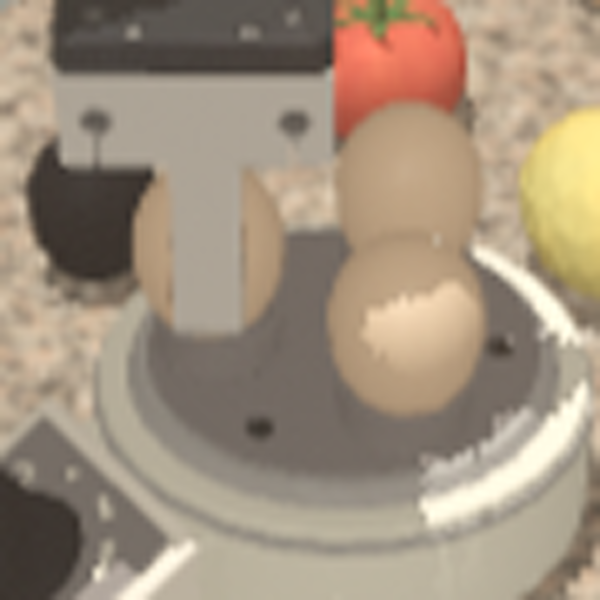

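The egg sits at the cup with its axis about 1 px left of the cup's middle (crop 208 vs 215). I'll correct by about 1 mm and lower in small steps while watching the force.

```bash

python3 -m inch '[-0.005,-0.004,0,0,0,0,1, -0.01,-0.008,0,0,0,0,1, -0.01,-0.008,0.004,0,0,0,1, -0.01,-0.008,0.008,0,0,0,1, -0.01,-0.008,0.012,0,0,0,1, -0.01,-0.008,0.016,0,0,0,1, -0.01,-0.008,0.02,0,0,0,1, -0.01,-0.008,0.02,0,0,0,1]' 18
python3 -m inch '[0,0,0.003,0,0,0,1, 0,0,0.006,0,0,0,1, 0,0,0.008,0,0,0,1, 0,0,0.01,0,0,0,1, 0,0,0.01,0,0,0,1, 0,0,0.01,0,0,0,1, 0,0,0.01,0,0,0,1, 0,0,0.01,0,0,0,1]' 18
```

```text
time: 9.68
eef_pos: [633.3, 33.1, 283.1]
ee_rot: [[-0.777, 0.629, 0.001], [0.629, 0.777, 0.0], [-0.001, 0.001, -1.0]]
contact_force: [0.3, 0.3, 1.9]
opening: 42.9
grasp_force: 18.0
time: 10.35
eef_pos: [633.4, 33.1, 282.5]
ee_rot: [[-0.777, 0.629, 0.002], [0.629, 0.777, 0.0], [-0.001, 0.001, -1.0]]
contact_force: [1.3, 2.0, 5.3]
opening: 43.1
grasp_force: 18.0
```

```bash

python3 -m inch '[0.001,0.005,0,0,0,0,1, 0.002,0.011,0,0,0,0,1, 0.002,0.011,0,0,0,0,1, 0.002,0.011,0,0,0,0,1, 0.002,0.011,0,0,0,0,1, 0.002,0.011,0,0,0,0,1, 0.002,0.011,0,0,0,0,1, 0.002,0.011,0,0,0,0,1]' 18
python3 -m inch '[0,0,0.003,0,0,0,1, 0,0,0.006,0,0,0,1, 0,0,0.008,0,0,0,1, 0,0,0.01,0,0,0,1, 0,0,0.01,0,0,0,1, 0,0,0.01,0,0,0,1, 0,0,0.01,0,0,0,1, 0,0,0.01,0,0,0,1]' 18
```

```text
time: 11.02
eef_pos: [633.7, 34.1, 281.8]
ee_rot: [[-0.777, 0.629, 0.001], [0.629, 0.777, 0.0], [-0.0, 0.001, -1.0]]
contact_force: [3.5, 1.8, 4.3]
opening: 43.2
grasp_force: 18.0
time: 11.68
eef_pos: [633.9, 34.0, 281.5]
ee_rot: [[-0.777, 0.629, 0.001], [0.629, 0.777, -0.0], [-0.001, 0.001, -1.0]]
contact_force: [1.0, 1.6, 5.8]
opening: 43.2
grasp_force: 18.0
```

```bash

python3 -m inch '[-0.001,0.006,0,0,0,0,1, -0.002,0.012,0,0,0,0,1, -0.002,0.012,0,0,0,0,1, -0.002,0.012,0.003,0,0,0,1, -0.002,0.012,0.006,0,0,0,1, -0.002,0.012,0.008,0,0,0,1, -0.002,0.012,0.01,0,0,0,1, -0.002,0.012,0.01,0,0,0,1]' 18
python3 - <<'E'
from g import *
delta([632.8,33.6,280],down(141))
s=viewer.grab_frame('side')
c=cv2.resize(s[200:290,280:370],(600,600),interpolation=2);cv2.imwrite('pics/low2.png',c)
E
```

```text
time: 12.35
eef_pos: [634.8, 34.7, 280.4]
ee_rot: [[-0.777, 0.629, 0.001], [0.629, 0.777, -0.0], [-0.001, 0.0, -1.0]]
contact_force: [0.7, 1.0, 7.0]
opening: 42.9
grasp_force: 18.0
t 12.35 pos [634.8  34.7 280.4] shift [ 0.009 -0.021  0.003] turn [ 0.     0.001 -0.   ] F [0.7 1.  7. ] op 42.9 gf 18.0 j [ -7.  20.  96.  -0.  64. -58.]
```

View pics/low2.png

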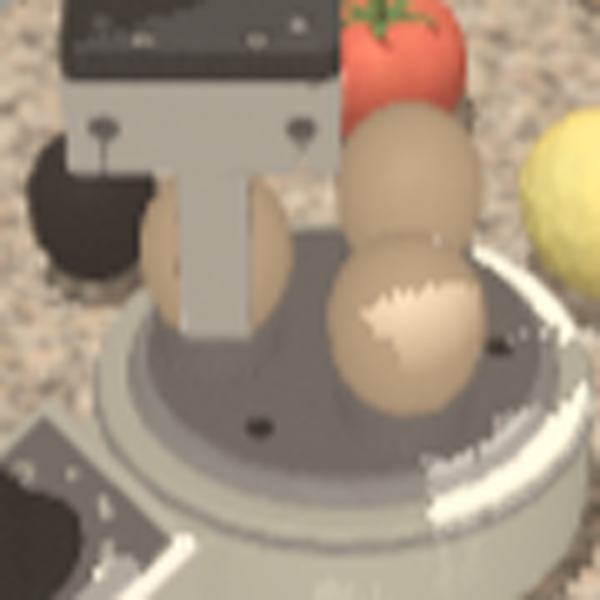

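The egg's axis is now over the cup (crop 216 vs 215–221). The height is 280.4 against the 280 expected when seated, with only a vertical force. I'll release it.

```bash

python3 -m inch '[0,0,0,0,0,0,0.06, 0,0,0,0,0,0,0.04, 0,0,0,0,0,0,0.02, 0,0,0,0,0,0,0, 0,0,0,0,0,0,-0.05, 0,0,0,0,0,0,-0.1, 0,0,0,0,0,0,-0.15, 0,0,0,0,0,0,-0.2]' 18
python3 -m inch '[0,0,0,0,0,0,-0.3, 0,0,0,0,0,0,-0.4, 0,0,0,0,0,0,-0.4, 0,0,-0.02,0,0,0,-0.4, 0,0,-0.06,0,0,0,-0.4, 0,0,-0.12,0,0,0,-0.4, 0,0,-0.2,0,0,0,-0.4, 0,0,-0.3,0,0,0,-0.4]' 18
python3 -m inch '[0,0,-0.12,0,0,0,-0.4, 0,0,-0.24,0,0,0,-0.4, 0,0,-0.36,0,0,0,-0.4, 0,0,-0.48,0,0,0,-0.4, 0,0,-0.6,0,0,0,-0.4, 0,0,-0.72,0,0,0,-0.4, 0,0,-0.84,0,0,0,-0.4, 0,0,-0.95,0,0,0,-0.4]' 18
python3 - <<'E'
from g import *
delta([535.1,-186.3,405],down(141))
cv2.imwrite('pics/s3.png',viewer.grab_frame('side'))
E
```

```text
time: 13.07
eef_pos: [634.2, 34.8, 279.1]
ee_rot: [[-0.777, 0.629, -0.001], [0.629, 0.777, -0.0], [0.001, -0.001, -1.0]]
contact_force: [0.6, 0.2, -0.1]
opening: 55.3
grasp_force: 0.0
time: 13.73
eef_pos: [634.4, 34.8, 310.4]
ee_rot: [[-0.777, 0.629, -0.0], [0.629, 0.777, -0.0], [0.0, -0.0, -1.0]]
contact_force: [-0.6, 0.4, -0.4]
opening: 66.0
grasp_force: 0.0
time: 14.4
eef_pos: [634.5, 34.8, 406.1]
ee_rot: [[-0.777, 0.629, 0.001], [0.629, 0.777, -0.0], [-0.0, 0.0, -1.0]]
contact_force: [-0.6, -0.2, -0.5]
opening: 65.9
grasp_force: 0.0
t 14.4 pos [634.5  34.8 406.1] shift [-0.62  -2.344  0.011] turn [ 0.  0. -0.] F [-0.6 -0.2 -0.5] op 65.9 gf 0.0 j [ -7.  12.  91.   0.  76. -58.]
```

```bash

for i in 1 2 3; do python3 -m inch '[-0.03,-0.1,0,0,0,0,-0.4, -0.05,-0.2,0,0,0,0,-0.4, -0.08,-0.3,0,0,0,0,-0.4, -0.11,-0.4,0,0,0,0,-0.4, -0.13,-0.5,0,0,0,0,-0.4, -0.16,-0.6,0,0,0,0,-0.4, -0.18,-0.7,0,0,0,0,-0.4, -0.207,-0.78,0,0,0,0,-0.4]' 18 >/dev/null; done
python3 - <<'E'
from g import *
np.set_printoptions(precision=1,suppress=True)
delta([535.1,-186.3,291],down(141))
print('mill',tri(np.array([489,176.]),np.array([478,245.])))
f=viewer.grab_frame('top');s=viewer.grab_frame('side')
c=np.hstack([cv2.resize(f[185:305,270:390],(400,400),interpolation=2),cv2.resize(s[195:315,255:375],(400,400),interpolation=2)]);cv2.imwrite('pics/after.png',c)
for n,o in(('top',[270,185]),('side',[255,195])):
    print(n,[(proj(n,[632.8,33.6,z])[0]-o)*3.333 for z in(64,95,121)])
E
```

```text
t 16.45 pos [ 534.9 -187.1  404.6] shift [0.  0.  1.1] turn [-0. -0. -0.] F [-0.2 -0.3  0.5] op 65.2 gf 0.0 j [-31.   3. 102.  -0.  75. -82.]
mill (array([ 770.2, -217.2,  160.7]), array([ 3.1, -3.5, -4.5,  1.9]))
top [array([162.9, 222.4]), array([163. , 207.5]), array([163.1, 194.2])]
side [array([191.3, 184.3]), array([190.5, 141.8]), array([189.7, 104.8])]
```

View pics/after.png

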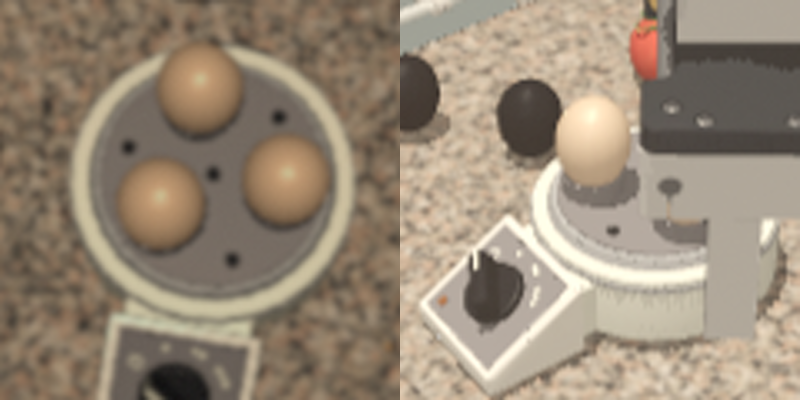

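The egg stands upright in the free cup: top (161,204) and side (193,141), close to the predicted (163,207) and (190,142). The tray eggs haven't moved. Now the cover.

```bash

python3 -m inch '[0,0.01,0.08,0,0,0,-0.4, 0,0.01,0.2,0,0,0,-0.4, 0,0.01,0.34,0,0,0,-0.4, 0,0.01,0.48,0,0,0,-0.4, 0,0.01,0.62,0,0,0,-0.4, 0,0.01,0.74,0,0,0,-0.4, 0,0.01,0.84,0,0,0,-0.4, 0,0.01,0.9,0,0,0,-0.4]' 20 >/dev/null
python3 -m inch '[0,0,0.05,0,0,0,-0.4, 0,0,0.1,0,0,0,-0.4, 0,0,0.15,0,0,0,-0.4, 0,0,0.19,0,0,0,-0.4, 0,0,0.22,0,0,0,-0.4, 0,0,0.235,0,0,0,-0.4, 0,0,0.235,0,0,0,-0.4, 0,0,0.235,0,0,0,-0.4]' 20
python3 -c "
from g import *
delta([535.1,-186.3,291],down(141))"
```

```text
time: 17.88
eef_pos: [536.1, -185.4, 291.3]
ee_rot: [[-0.777, 0.629, 0.0], [0.629, 0.777, -0.0], [-0.0, 0.0, -1.0]]
contact_force: [-0.6, 0.5, -0.6]
opening: 66.1
grasp_force: 0.0
t 17.88 pos [ 536.1 -185.4  291.3] shift [ 0.002 -0.014  0.003] turn [ 0.  0. -0.] F [-0.6  0.5 -0.6] op 66.1 gf 0.0 j [-31.  11. 106.  -0.  63. -82.]
```

```bash

python3 -m inch '[0,-0.01,0,0,0,0,-0.3, 0,-0.012,0,0,0,0,-0.1, 0,-0.012,0,0,0,0,0.1, 0,-0.012,0,0,0,0,0.3, 0,-0.012,0,0,0,0,0.4, 0,-0.012,0,0,0,0,0.5, 0,-0.012,0,0,0,0,0.6, 0,-0.012,0,0,0,0,0.8]' 30
python3 -m inch '[0,0,0,0,0,0,1, 0,0,0,0,0,0,1, 0,0,0,0,0,0,1, 0,0,0,0,0,0,1, 0,0,0,0,0,0,1, 0,0,0,0,0,0,1, 0,0,0,0,0,0,1, 0,0,0,0,0,0,1]' 30
python3 - <<'E'
from g import *
delta([535.1,-186.3,291],down(141))
s=viewer.grab_frame('side');cv2.imwrite('pics/k.png',s)
E
```

```text
time: 18.55
eef_pos: [535.3, -186.3, 291.2]
ee_rot: [[-0.777, 0.629, -0.0], [0.629, 0.777, -0.0], [-0.0, -0.0, -1.0]]
contact_force: [0.2, 0.5, 0.4]
opening: 25.2
grasp_force: 30.0
time: 19.22
eef_pos: [535.3, -186.2, 291.2]
ee_rot: [[-0.777, 0.629, -0.0], [0.629, 0.777, -0.0], [-0.0, -0.0, -1.0]]
contact_force: [-0.1, -0.6, 0.8]
opening: 25.0
grasp_force: 30.0
t 19.22 pos [ 535.3 -186.2  291.2] shift [ 0.001 -0.002  0.002] turn [-0.  0. -0.] F [-0.1 -0.6  0.8] op 25.0 gf 30.0 j [-31.  11. 106.  -0.  63. -82.]
```

```bash

python3 -m inch '[0,0,-0.03,0,0,0,1, 0,0,-0.1,0,0,0,1, 0,0,-0.22,0,0,0,1, 0,0,-0.38,0,0,0,1, 0,0,-0.54,0,0,0,1, 0,0,-0.7,0,0,0,1, 0,0,-0.86,0,0,0,1, 0,0,-1,0,0,0,1]' 30
python3 -m inch '[0,0.04,-0.12,0,0,0,1, 0.01,0.1,-0.22,0,0,0,1, 0.02,0.18,-0.31,0,0,0,1, 0.03,0.29,-0.37,0,0,0,1, 0.05,0.41,-0.41,0,0,0,1, 0.06,0.53,-0.43,0,0,0,1, 0.075,0.65,-0.44,0,0,0,1, 0.09,0.77,-0.44,0,0,0,1]' 30
python3 -m inch '[0.01,0.1,0,0,0,0,1, 0.02,0.2,0,0,0,0,1, 0.03,0.3,0,0,0,0,1, 0.05,0.4,0,0,0,0,1, 0.06,0.5,0,0,0,0,1, 0.07,0.6,0,0,0,0,1, 0.08,0.69,0,0,0,0,1, 0.09,0.77,0,0,0,0,1]' 30
python3 -c "
from g import *
delta([660.7,11,435],down(141))"
```

```text
time: 19.93
eef_pos: [535.4, -186.2, 393.6]
ee_rot: [[-0.777, 0.629, 0.002], [0.629, 0.777, -0.001], [-0.002, 0.0, -1.0]]
contact_force: [0.2, -0.3, -0.6]
opening: 25.7
grasp_force: 30.0
time: 20.6
eef_pos: [577.5, -119.3, 434.7]
ee_rot: [[-0.777, 0.629, -0.001], [0.629, 0.777, 0.0], [0.001, -0.0, -1.0]]
contact_force: [-0.4, 0.5, -1.0]
opening: 24.9
grasp_force: 30.0
time: 21.27
eef_pos: [618.8, -54.4, 435.2]
ee_rot: [[-0.777, 0.629, 0.0], [0.629, 0.777, -0.0], [-0.0, -0.0, -1.0]]
contact_force: [-0.6, -1.0, -1.9]
opening: 25.0
grasp_force: 30.0
t 21.27 pos [618.8 -54.4 435.2] shift [0.086 0.772 0.002] turn [-0.  0. -0.] F [-0.6 -1.  -1.9] op 25.0 gf 30.0 j [-15.   9.  92.  -0.  79. -66.]
```

```bash

python3 -m inch '[0.01,0.11,0,0,0,0,1, 0.02,0.22,0,0,0,0,1, 0.03,0.33,0,0,0,0,1, 0.05,0.44,0,0,0,0,1, 0.06,0.55,0,0,0,0,1, 0.07,0.65,0,0,0,0,1, 0.08,0.74,0,0,0,0,1, 0.083,0.785,0,0,0,0,1]' 30 >/dev/null
python3 -m inch '[0,0,0.06,0,0,0,1, 0,0,0.14,0,0,0,1, 0,0,0.23,0,0,0,1, 0,0,0.32,0,0,0,1, 0,0,0.41,0,0,0,1, 0,0,0.5,0,0,0,1, 0,0,0.57,0,0,0,1, 0,0,0.6,0,0,0,1]' 30
python3 - <<'E'
from g import *
delta([661.7,11.8,343],down(141))
th=np.linspace(0,2*np.pi,181)
for n in('top','side'):
    q=proj(n,np.c_[661.7+69*np.cos(th),11.8+69*np.sin(th),0*th+84]);print(n,q.min(0),q.max(0))
    cv2.imwrite(f'pics/c_{n}.png',viewer.grab_frame(n))
E
```

```text
time: 22.6
eef_pos: [660.9, 10.9, 373.2]
ee_rot: [[-0.777, 0.63, -0.002], [0.63, 0.777, 0.0], [0.002, -0.001, -1.0]]
contact_force: [-0.6, 0.1, -1.3]
opening: 25.2
grasp_force: 30.0
t 22.6 pos [660.9  10.9 373.2] shift [-0.001  0.013  0.302] turn [-0.001 -0.001 -0.   ] F [-0.6  0.1 -1.3] op 25.2 gf 30.0 j [ -9.  17.  89.   0.  74. -60.]
top [292.32626942 193.81474875] [376.52085778 275.05026945]
side [295.05103493 220.99363773] [367.46597486 265.46479021]
```

```bash

python3 -m inch '[0,0.004,0.03,0,0,0,1, 0,0.008,0.07,0,0,0,1, 0,0.01,0.11,0,0,0,1, 0,0.01,0.15,0,0,0,1, 0,0.01,0.18,0,0,0,1, 0,0.01,0.205,0,0,0,1, 0,0.01,0.22,0,0,0,1, 0,0.01,0.22,0,0,0,1]' 30
python3 -m inch '[0,0,0.01,0,0,0,1, 0,0,0.02,0,0,0,1, 0,0,0.03,0,0,0,1, 0,0,0.04,0,0,0,1, 0,0,0.05,0,0,0,1, 0,0,0.055,0,0,0,1, 0,0,0.06,0,0,0,1, 0,0,0.06,0,0,0,1]' 30
```

```text
time: 23.37
eef_pos: [661.8, 11.8, 352.6]
ee_rot: [[-0.777, 0.629, -0.001], [0.629, 0.777, 0.0], [0.001, -0.0, -1.0]]
contact_force: [0.0, -0.6, -0.7]
opening: 25.3
grasp_force: 30.0
time: 24.03
eef_pos: [661.8, 11.8, 347.0]
ee_rot: [[-0.777, 0.629, -0.0], [0.629, 0.777, 0.0], [0.0, -0.0, -1.0]]
contact_force: [-0.3, 0.5, -1.7]
opening: 25.4
grasp_force: 30.0
```

```bash

python3 -m inch '[0,0,0.005,0,0,0,1, 0,0,0.01,0,0,0,1, 0,0,0.015,0,0,0,1, 0,0,0.02,0,0,0,1, 0,0,0.025,0,0,0,1, 0,0,0.03,0,0,0,1, 0,0,0.035,0,0,0,1, 0,0,0.035,0,0,0,1]' 30
python3 -m inch '[0,0,0.003,0,0,0,1, 0,0,0.006,0,0,0,1, 0,0,0.009,0,0,0,1, 0,0,0.012,0,0,0,1, 0,0,0.015,0,0,0,1, 0,0,0.015,0,0,0,1, 0,0,0.015,0,0,0,1, 0,0,0.015,0,0,0,1]' 30
```

```text
time: 24.7
eef_pos: [661.8, 11.8, 343.5]
ee_rot: [[-0.777, 0.629, -0.0], [0.629, 0.777, 0.0], [0.0, -0.0, -1.0]]
contact_force: [-0.3, -0.4, -0.9]
opening: 25.2
grasp_force: 30.0
time: 25.37
eef_pos: [662.0, 11.7, 343.0]
ee_rot: [[-0.777, 0.629, 0.001], [0.629, 0.777, -0.0], [-0.001, 0.0, -1.0]]
contact_force: [-1.5, 0.4, 5.5]
opening: 25.3
grasp_force: 30.0
```

Contact came at 343.0, exactly the seated height (52+291), with no lateral force. I'll release, rise and verify.

```bash

python3 -m inch '[0,0,0,0,0,0,0.4, 0,0,0,0,0,0,0.3, 0,0,0,0,0,0,0.2, 0,0,0,0,0,0,0.1, 0,0,0,0,0,0,0, 0,0,0,0,0,0,-0.2, 0,0,0,0,0,0,-0.3, 0,0,0,0,0,0,-0.4]' 20
python3 -m inch '[0,0,0,0,0,0,-0.4, 0,0,-0.03,0,0,0,-0.4, 0,0,-0.1,0,0,0,-0.4, 0,0,-0.2,0,0,0,-0.4, 0,0,-0.3,0,0,0,-0.4, 0,0,-0.42,0,0,0,-0.4, 0,0,-0.55,0,0,0,-0.4, 0,0,-0.65,0,0,0,-0.4]' 20
python3 -c "
from g import *
delta([440,20,420],down(141))"
```

```text
time: 26.03
eef_pos: [661.9, 11.8, 342.1]
ee_rot: [[-0.777, 0.629, -0.0], [0.629, 0.777, 0.0], [0.0, -0.0, -1.0]]
contact_force: [0.1, -0.8, 0.0]
opening: 63.4
grasp_force: 0.0
time: 26.7
eef_pos: [662.0, 11.8, 409.8]
ee_rot: [[-0.777, 0.629, 0.003], [0.629, 0.777, -0.0], [-0.002, 0.001, -1.0]]
contact_force: [-0.5, -0.6, 0.5]
opening: 65.7
grasp_force: 0.0
t 26.7 pos [662.   11.8 409.8] shift [ 1.777 -1.333 -0.107] turn [ 0.001  0.001 -0.   ] F [-0.5 -0.6  0.5] op 65.7 gf 0.0 j [ -9.  15.  87.  -0.  77. -60.]
```

```bash

for i in 1 2; do python3 -m inch '[0.1,-0.08,-0.01,0,0,0,-0.4, 0.22,-0.16,-0.02,0,0,0,-0.4, 0.34,-0.25,-0.03,0,0,0,-0.4, 0.46,-0.34,-0.04,0,0,0,-0.4, 0.58,-0.43,-0.05,0,0,0,-0.4, 0.7,-0.52,-0.05,0,0,0,-0.4, 0.82,-0.61,-0.05,0,0,0,-0.4, 0.92,-0.69,-0.05,0,0,0,-0.4]' 20 >/dev/null;done
cat >>g.py <<'E'
psi=np.radians(-2.5);cp,sp=np.cos(psi),np.sin(psi)
zd=np.array([-.5*cp,-.5*sp,.866]);up=np.array([.866*cp,.866*sp,.5]);lf=np.array([-sp,cp,0])
def dialR(q):
    a=.975-q;x=np.cos(a)*up+np.sin(a)*lf;return np.c_[x,np.cross(-zd,x),-zd]
grip=np.array([541.1,17.7,55.9])
E
python3 - <<'E'
from g import *
P=grip+256*zd
print(P);delta(P,dialR(0))
f=viewer.grab_frame('top');cv2.imwrite('pics/t4.png',f)
th=np.linspace(0,2*np.pi,181)
def blob(im,box,thr):
    x,y,w,h=box;m=(cv2.cvtColor(im,6)[y:y+h,x:x+w]<thr).astype(np.uint8);n,l,st,ce=cv2.connectedComponentsWithStats(m);i=1+np.argmax(st[1:,4]);return ce[i]+[x,y],st[i]+[x,y,0,0,0]
for n in('top','side'):
    im=cv2.imread(f'pics/{n}0.png');b=(308,290,30,28) if n=='top' else (270,268,24,32)
    print(n,blob(im,b,50),[np.round(proj(n,[grip-k*zd])[0],1) for k in(0,17)])
    q=proj(n,[grip-17*zd+19*(np.cos(t)*up+np.sin(t)*lf) for t in th]);print('disc ext',q.min(0),q.max(0))
    print('marks',[np.round(proj(n,[grip-23.5*zd+26*(np.cos(.975-a)*up+np.sin(.975-a)*lf)])[0],1) for a in(0,.65,1.3,1.95)])
kb=blob(f,(320,205,40,45),60);print('knob',kb,proj('top',[661.7,11.8,154])[0])
E
```

```text
[413.22182764  23.28328158 277.596     ]
t 28.03 pos [431.1  20.5 418.1] shift [ 0.159 -0.092  1.405] turn [-0.284 -0.048  0.746] F [0.1 0.1 0.1] op 66.1 gf 0.0 j [-12. -18. 119.  -0.  79. -63.]
top (array([323.03754266, 304.33105802]), array([312, 294,  21,  22, 293])) [array([321. , 308.3]), array([321.8, 304.4])]
disc ext [310.4794747  293.67322106] [333.24416778 315.0593699 ]
marks [array([310.8, 292.7]), array([319.6, 288.5]), array([329.4, 290.2]), array([336.2, 297.2])]Traceback (most recent call last):
  File "<stdin>", line 10, in <module>
  File "<stdin>", line 7, in blob
    return _wrapfunc(a, 'argmax', axis=axis, out=out, **kwds)
    return bound(*args, **kwds)
ValueError: attempt to get argmax of an empty sequence
```

```bash
sed -i 's/^grip=.*/grip=np.array([540.7,17.0,55.7])/' g.py
for i in 1 2; do python3 -m inch '[0,0,0,-0.018,-0.003,0.047,-0.4, 0,0,0,-0.036,-0.006,0.094,-0.4, 0,0,0,-0.054,-0.009,0.141,-0.4, 0,0,0,-0.072,-0.012,0.188,-0.4, 0,0,0,-0.09,-0.015,0.235,-0.4, 0,0,0,-0.108,-0.018,0.282,-0.4, 0,0,0,-0.126,-0.021,0.329,-0.4, 0,0,0,-0.142,-0.024,0.373,-0.4]' 20 >/dev/null;done
python3 - <<'E'
from g import *
delta(grip+256*zd,dialR(0))
for n,b in(('top',(310,200,60,50)),('side',(310,180,50,60))):
    f=viewer.grab_frame(n);cv2.imwrite(f'pics/v_{n}.png',f)
    x,y,w,h=b;g=cv2.cvtColor(f,6)[y:y+h,x:x+w];m=(g<75).astype(np.uint8);N,l,st,ce=cv2.connectedComponentsWithStats(m)
    print(n,[(np.round(ce[i]+[x,y],1),st[i,2:]) for i in range(1,N) if st[i,4]>15],proj(n,[661.7,11.8,153])[0])
E
```

```text
t 29.42 pos [432.3  20.3 418.1] shift [-0.482 -0.73   1.119] turn [ 0.001 -0.    -0.003] F [ 0.4 -1.1 -0.9] op 65.9 gf 0.0 j [-13. -24. 125.   7.  50.  20.]
top [(array([335.4, 221.5]), array([ 16,  16, 206], dtype=int32))] [335.76558489 221.62159332]
side [(array([331.5, 213.5]), array([ 13,  15, 108], dtype=int32))] [331.5306711  211.90916549]
```

The cover knob is at top (335.4,221.5) and side (331.5,213.5), against (335.8,221.6) and (331.5,211.9) predicted, so the cover is seated centrally. Now I'll approach the dial.

```bash

for i in 1 2; do python3 -m inch '[-0.03,-0.04,0.07,0,0,0,0.15, -0.06,-0.09,0.14,0,0,0,0.15, -0.09,-0.14,0.21,0,0,0,0.15, -0.12,-0.18,0.28,0,0,0,0.15, -0.15,-0.23,0.35,0,0,0,0.15, -0.18,-0.28,0.42,0,0,0,0.15, -0.21,-0.32,0.49,0,0,0,0.15, -0.241,-0.365,0.56,0,0,0,0.15]' 20 >/dev/null;done
python3 - <<'E'
from g import *
delta(grip+186*zd,dialR(0))
E
```

```text
t 30.85 pos [412.1  22.4 275.6] shift [0.01  0.012 0.688] turn [-0.001  0.    -0.   ] F [-0.1 -0.3  0.3] op 40.3 gf 0.0 j [-14. -15. 134.  11.  32.  15.]
```

```bash

python3 -m inch '[0,0,0.1,0,0,0,0.15, 0.01,0.01,0.2,0,0,0,0.15, 0.01,0.01,0.3,0,0,0,0.15, 0.01,0.01,0.4,0,0,0,0.15, 0.01,0.01,0.5,0,0,0,0.15, 0.01,0.01,0.58,0,0,0,0.15, 0.01,0.01,0.64,0,0,0,0.15, 0.01,0.01,0.67,0,0,0,0.15]' 20 
python3 - <<'E'
from g import *
delta(grip+186*zd,dialR(0))
E
```

```text
time: 31.52
eef_pos: [446.8, 21.2, 218.1]
ee_rot: [[0.523, 0.692, 0.498], [0.805, -0.593, -0.021], [0.28, 0.412, -0.867]]
contact_force: [0.5, -0.7, -0.4]
opening: 39.7
grasp_force: 0.0
t 31.52 pos [446.8  21.2 218.1] shift [0.    0.002 0.016] turn [-0.001  0.    -0.   ] F [ 0.5 -0.7 -0.4] op 39.7 gf 0.0 j [-13.  -2. 130.  13.  23.  13.]
```

```bash

python3 -m inch '[0,0,0.01,0,0,0,0.25, 0,0,0.01,0,0,0,0.35, 0,0,0.01,0,0,0,0.45, 0,0,0.01,0,0,0,0.55, 0,0,0.01,0,0,0,0.65, 0,0,0.01,0,0,0,0.75, 0,0,0.01,0,0,0,0.85, 0,0,0.01,0,0,0,1]' 20 
python3 - <<'E'
from g import *
delta(grip+186*zd,dialR(0));s=status.sense();print(s['ee_rot'].T@s['contact_force'],s['wrist_torque'])
E
```

```text
time: 32.18
eef_pos: [447.3, 21.2, 218.4]
ee_rot: [[0.522, 0.692, 0.499], [0.805, -0.592, -0.021], [0.281, 0.413, -0.866]]
contact_force: [-2.9, -0.5, 2.7]
opening: 10.9
grasp_force: 20.0
t 32.18 pos [447.3  21.2 218.4] shift [-0.003 -0.002  0.017] turn [-0.001 -0.    -0.   ] F [-2.9 -0.5  2.7] op 10.9 gf 20.0 j [-13.  -2. 130.  13.  23.  13.]
[-1.12259153 -0.62851488 -3.77843793] [-0.00641869  0.45817181  0.03134544]
```

The opening is 10.9, which is the 11 mm bar, and it's gripped on centre. Turning clockwise (+wz).

```bash

python3 -m inch '[0,0,-0.005,0,0,0.03,1, 0,0,-0.01,0,0,0.07,1, 0,0,-0.01,0,0,0.12,1, 0,0,-0.01,0,0,0.17,1, 0,0,-0.01,0,0,0.22,1, 0,0,-0.01,0,0,0.27,1, 0,0,-0.01,0,0,0.32,1, 0,0,-0.01,0,0,0.36,1]' 20 
python3 -m inch '[0,0,0,0,0,0.04,1, 0,0,0,0,0,0.08,1, 0,0,0,0,0,0.13,1, 0,0,0,0,0,0.18,1, 0,0,0,0,0,0.23,1, 0,0,0,0,0,0.27,1, 0,0,0,0,0,0.29,1, 0,0,0,0,0,0.29,1]' 20 
python3 - <<'E'
from g import *
delta(grip+186*zd,dialR(1.3));s=status.sense();print(s['ee_rot'].T@s['contact_force'],s['ee_rot'].T@s['wrist_torque'])
E
```

```text
time: 32.85
eef_pos: [446.9, 21.4, 218.6]
ee_rot: [[0.849, 0.172, 0.499], [0.21, -0.977, -0.021], [0.484, 0.123, -0.866]]
contact_force: [11.6, 3.1, -12.2]
opening: 10.7
grasp_force: 20.0
time: 33.52
eef_pos: [446.9, 21.5, 218.5]
ee_rot: [[0.806, -0.32, 0.499], [-0.358, -0.934, -0.021], [0.472, -0.162, -0.866]]
contact_force: [12.1, 3.5, -12.0]
opening: 10.3
grasp_force: 20.0
t 33.52 pos [446.9  21.5 218.5] shift [0.    0.004 0.02 ] turn [-0.     0.001 -0.001] F [ 12.1   3.5 -12. ] op 10.3 gf 20.0 j [-13.  -2. 130.  14.  23.  87.]
[ 2.84550756 -5.24708126 16.39378311] [0.95626015 0.17250002 0.04383188]
```

```bash

python3 -m inch '[0,0,0.006,0,0,0,1, 0,0,0.006,0,0,0,0.7, 0,0,0.006,0,0,0,0.6, 0,0,0.006,0,0,0,0.5, 0,0,0.006,0,0,0,0.4, 0,0,0.006,0,0,0,0.3, 0,0,0.006,0,0,0,0.2, 0,0,0.006,0,0,0,0.15]' 20 
python3 -m inch '[0,0,0,0,0,0,0.15, 0,0,-0.05,0,0,0,0.15, 0,0,-0.15,0,0,0,0.15, 0,0,-0.28,0,0,0,0.15, 0,0,-0.42,0,0,0,0.15, 0,0,-0.56,0,0,0,0.15, 0,0,-0.7,0,0,0,0.15, 0,0,-0.84,0,0,0,0.15]' 20
python3 -m inch '[0,0,-0.1,0,0,0,0.15, 0,0,-0.2,0,0,0,0.15, 0,0,-0.3,0,0,0,0.15, 0,0,-0.4,0,0,0,0.15, 0,0,-0.5,0,0,0,0.15, 0,0,-0.6,0,0,0,0.15, 0,0,-0.6,0,0,0,0.15, 0,0,-0.6,0,0,0,0.15]' 20 
python3 - <<'E'
from g import *
np.set_printoptions(precision=1,suppress=True)
delta(grip+330*zd,dialR(1.3))
s=viewer.grab_frame('side');t=viewer.grab_frame('top')
cv2.imwrite('pics/f_side.png',s);cv2.imwrite('pics/f_top.png',t)
# pointer mark end & predicted positions per notch; brightness along bar top line
for n,im in(('side',s),('top',t)):
    g=cv2.cvtColor(im,6).astype(float)
    for a in(0,.65,1.0,1.3,1.6,1.95):
        q=proj(n,[grip+r*(np.cos(.975-a)*up+np.sin(.975-a)*lf) for r in(8,11,14)])
        print(n,a,q[1],[g[int(round(v)),int(round(u))] for u,v in q])
for n,b in(('top',(310,200,60,50)),('side',(310,180,50,60))):
    f=dict(top=t,side=s)[n];x,y,w,h=b;m=(cv2.cvtColor(f,6)[y:y+h,x:x+w]<75).astype(np.uint8);N,l,st,ce=cv2.connectedComponentsWithStats(m)
    print(n,[(ce[i]+[x,y],st[i,2:]) for i in range(1,N) if st[i,4]>15])
E
```

```text
time: 34.18
eef_pos: [447.1, 21.2, 218.6]
ee_rot: [[0.806, -0.318, 0.499], [-0.355, -0.934, -0.021], [0.473, -0.16, -0.867]]
contact_force: [0.0, -0.1, 0.5]
opening: 39.1
grasp_force: 0.0
time: 34.85
eef_pos: [404.7, 23.0, 292.1]
ee_rot: [[0.806, -0.318, 0.499], [-0.355, -0.934, -0.021], [0.473, -0.16, -0.867]]
contact_force: [0.4, 0.0, -0.3]
opening: 39.8
grasp_force: 0.0
time: 35.52
eef_pos: [375.2, 24.2, 343.8]
ee_rot: [[0.806, -0.318, 0.5], [-0.355, -0.935, -0.022], [0.474, -0.16, -0.866]]
contact_force: [0.0, 0.3, 0.3]
opening: 40.3
grasp_force: 0.0
t 35.52 pos [375.2  24.2 343.8] shift [-0.  0.  0.] turn [-0. -0. -0.] F [0.  0.3 0.3] op 40.3 gf 0.0 j [-15. -30. 136.   9.  45.  91.]
side 0 [277.7 272.8] [np.float64(174.0), np.float64(174.0), np.float64(179.0)]
side 0.65 [280.9 272.8] [np.float64(113.0), np.float64(145.0), np.float64(185.0)]
side 1.0 [282.2 273.7] [np.float64(190.0), np.float64(210.0), np.float64(146.0)]
side 1.3 [282.9 274.9] [np.float64(92.0), np.float64(168.0), np.float64(188.0)]
side 1.6 [283.2 276.4] [np.float64(73.0), np.float64(74.0), np.float64(69.0)]
side 1.95 [282.9 278.2] [np.float64(68.0), np.float64(64.0), np.float64(63.0)]
top 0 [316.5 304.1] [np.float64(24.0), np.float64(28.0), np.float64(29.0)]
top 0.65 [320.3 302.3] [np.float64(61.0), np.float64(19.0), np.float64(22.0)]
top 1.0 [322.6 302.4] [np.float64(102.0), np.float64(85.0), np.float64(62.0)]
top 1.3 [324.5 303.1] [np.float64(100.0), np.float64(118.0), np.float64(109.0)]
top 1.6 [326.1 304.3] [np.float64(59.0), np.float64(39.0), np.float64(32.0)]
top 1.95 [327.5 306.1] [np.float64(25.0), np.float64(25.0), np.float64(27.0)]
top [(array([335.5, 221.5]), array([ 16,  16, 208], dtype=int32))]
side [(array([331.9, 215.4]), array([13, 12, 76], dtype=int32))]
```

In the top view the pointer's white mark lies along the 1.30 direction (118, against 85 at 1.0 and 39 at 1.6). The cover knob hasn't moved, at (335.5,221.5), and the arm is clear of everything. Handing in.

```bash
python3 -c "
from plant import job
print(job.job_done())"
```

```text
the job is handed in; nothing more can be done
None
```

I handed the job in at 35.5 s: the egg stands upright in the free cup, the cover is seated on the cooker and the dial is in the two-dot notch, all checked in the camera images; no verdict came back.

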